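# Fit the charged battery pack into the receipt printer

### The arm

A 6-joint arm with a two-finger parallel gripper is mounted at the origin on a cart in front of the work surface, level with it; the furniture and walls round the work are solid. World frame = base frame: x ahead of the robot, y to its left, z up, the work surface at z = 0. Lengths are in mm, angles in rad, forces in N, time in s.
With the tool pointing down it reaches from about 400 to 925 mm from the base axis. Payload 12.5 kg.
Tool frame: the origin (TCP) lies on the centre line of the jaws, within the pads' length; the fingertips stand 19 mm ahead of it and the grasp point (between the pads) is the TCP; z points along the fingers, y is the line along which they close (so a half turn about z gives the same grasp; the last joint's range is limited). The gripper opens to 95 mm and grips with 3 to 60 N. Pads are 20 mm wide; open, the fingers measure 119 mm over their backs; the gripper's body (75 mm by 180 mm) begins 59 mm behind the grasp point.
Start: joints at [-1.23, 0.491, 1.559, -0, 1.092, -0.106], TCP at [270.075, -563.653, 233.661] pointing down, gripper open.
Joint ranges: [-3.1, 3.1], [-0.84, 2.19], [0.05, 2.79], [-1.13, 4.28], [0.06, 2.93], [-2.69, 2.69]. Speed limits (rad/s): [2.22, 2.22, 2.79, 3.14, 3.14, 3.14].

### API

Orientations are given as [roll, pitch, yaw] about the fixed x, y, z axes, in that order (R = Rz(yaw) Ry(pitch) Rx(roll)).
In Python, from cell import state, read_camera, job_done gives the robot as it stands.
- The arm moves only by the tool arm_command, never from a script. Its argument "deltas" is a list of rows, each an object of numbers: "dx", "dy", "dz": the shift along the world's x, y, z in m; "yaw": the turn about the world's z in degrees. In form: [{"dx": .., "dy": .., "dz": .., "yaw": ..}, ...]. A call has 1 to 20 rows; each row shifts and turns the commanded pose from where the row before left it; what a row does not reach is not made up. A row lasts 1/10 s, in which the tool goes at most 50 mm and 8.59 degrees, less where a joint would pass 70% of its speed; a pose out of reach is approached as far as the arm can. A call with a gripper value outside its range is refused whole. "gripper" is the finger opening in m, from 0 to 0.0951, set as the call begins (left out, the last holds). The fingers move at their own pace and stop on an object; the grip force is fixed at half the most. Time passes only in rows, so rows that do not move let the fingers close. It gives the time, the measured TCP pose, the force, the opening and the grip force at its end, in the units of the state.
- state(): the state, without advancing time (a new reading comes with each control period).
- read_camera(name): name is "scene" or "side" or "wrist"; returns a dict with "color" (384x512x3 uint8, red, green, blue), "range_z" (384x512 float32, mm along the optical axis (not along the pixel's ray), 0 where there is no reading), "fx", "fy", "cx", "cy" (pixels), "extrinsics" (4x4, takes a point from camera to world coordinates). Camera axes: x right, y up, looking along -z (the intrinsics and any distortion apply to the point x, -y, -z); pixel columns grow to the right and rows downward; lengths in mm; the calibration is good to about 2 mm. The wrist camera is an equidistant fisheye: a pixel r from the principal point sees the ray r / f radians off the axis. A picture is of the moment at which its call begins.
- job_done(): hands the job in; it is judged then, once.
The state is a dict: "t": time; "joints": joint angles; "qvel": joint speeds; "tau": joint torques, N m; "eef_pos": TCP position; "tcp_rot": TCP orientation; "ft_force": force on the tool from outside, world axes, zero at the start; "moment": the same for the moment, N m; "opening": opening from 0.0 (shut) to 1.0 (fully open); "grip_force": force on a finger pad.
Only numpy, scipy, OpenCV 4.12 (cv2) and the standard library are available. Lean on these libraries where they do the work, as an engineer would, in place of code of your own. Each camera call takes 0.05 s, during which the arm holds its last target. There are 200 camera calls.

### The job

Put the charged battery pack from its charging cradle into the receipt printer's open bay: tip its contact end in under the bay's lip and press the sprung contacts part of the way back, never right onto their stop, then rock the other end down until the pack lies flat on the bay floor. Then slide the printer's lock fully home over the pack's heel. Work gently, never forcing the pack, and leave the other things on the counter where they are.

Things in the scene. Friction and masses are not known exactly. Their poses are not given: they have to be found in the camera images.
- pack: Black battery pack, 80 long (x) x 44 wide (y) x 36 mm high, 0.15-0.3 kg, loose, at first flat in the charging cradle. Origin: centre of its underside; z out of its top; +x is its contact (nose) end, where the grey arrow head on top points. Main block to grip, across the 44 mm: x -31 to 32. Heel ledge: x -40 to -31, 13 mm high.
- pack_nose (a point): Tip of the tongue at the pack's nose, on its lower edge (pack x = +40, y = 0, z = 0 mm). The tongue: pack x 32 to 40, 36 mm wide, 5 mm thick, at the underside.
- printer: Grey and black portable receipt printer, 200 x 100 mm, standing fast. Flat case top 52 mm above the counter; a paper cover rises 12 mm more beyond x = 54 mm. Origin on the counter below the middle of the battery bay in its top; z up; +x is the bay's contact end. It is narrow round the bay: the case top beside it reaches from y = 23 to 48 mm on both sides.
- bay_floor (a point): Middle of the bay floor, 38 mm above the counter. The bay is 14 mm deep, x -40 to +40.7 mm, y -23 to +23 mm (1 mm clearance each side of the pack), with 3 mm bevels at the mouth along the two sides, a sharp edge at the heel (-x) end. A seated pack lies flat on the floor, heel against the heel wall, its origin at x = 0.
- bay_contact_wall (a point): Foot of the bay's contact-end wall (x = +40.7 mm, on the floor). A lip overhangs here: x 36 to 40.7 mm, from 8 to 14 mm above the floor, so a level pack cannot be lowered in; the tongue goes under it with the heel raised (15 to 18 degrees do; the heel is above the case top at more than 10 degrees).
- lock (a joint): Slide of the printer's lock, m: 0 = open, 0.010 = fully home; starts between 0 and 0.002. A 28 mm wide black plate on the case top behind the bay's heel end; it slides towards the bay (printer +x) against 2 N of friction and stays where left. Front edge at printer x = -44 mm when open. It passes 1.5 mm above the heel ledge of a flat pack and runs into one that is not flat.
- lock_tab (a point): Middle of the rear (-x) face of the lock's upright thumb tab (8 mm thick in x, 26 mm wide, top 14 mm above the case top); the point is 8 mm above the case top, at printer x = -64 mm when open. Push here towards printer +x; the flat case top goes on behind it to x = -90 mm.
- charger: Low grey charging cradle, 104 x 64 mm, fixed. Origin on the counter below the middle of its tray; x along its length. Tray floor 10 mm above the counter, rim 20 mm; it holds the pack with about 3 mm of play each side, without any catch.
- paper_roll: Spare roll of receipt paper standing on end, 57 mm across and 57 mm high, loose; a bystander. Origin at the centre of its underside.
- order_pad: White order pad, 142 x 92 x 16 mm, loose; a bystander. Origin at the centre of its underside.
- pen_b: Black ball pen, 136 mm long, loose; a bystander. Origin at its middle.
- brown_card: Stack of brown cards, 60 x 91 x 8 mm, loose; a bystander. Origin at the centre of its underside.
- contacts (a joint): Sprung contacts under the lip, m: 0 = standing out (face at printer x = +37 mm), 0.0037 = back on their stop, where they must not be driven. They yield along +x: 4 N at first, 3.5 N more per mm. To let the heel past the heel wall's edge the nose must press them back by 1.8 to 3.3 mm (10 to 15 N; aim at 13 N); rocking flat brings them to 0.003 (14.5 N), where a seated pack leaves them.
Things that resemble listed ones, but are neither listed nor needed, are in the scene too. Of the things that look like the pack, the larger one is meant.

How it is judged:
By the outcome, as a careful person would: the job done as asked, in the order asked, and still so for the second after the job is handed in, with the robot touching nothing.
It also fails if it takes over 72 s, if anything falls off the work surface, if the arm or the gripper's body presses on something with over 40 N, if the wrist force passes 120 N, or if a joint passes its speed limit or range.

## Working session

There is one attempt and no reset: what is moved stays moved. The work goes in short steps, Python scripts to look and compute and a tool call to move; the robot and the scene stay as the last step left them, time stands still between calls to the robot, and variables do not carry over. Pictures are saved under pics/ and viewed, at most 10 in all, crops included, and the job is handed in when it is done.

Besides the shell and the picture viewer there is one more tool, called as name([rows], argument=value, ...), one row to a line, values as JSON. arm_command: Moves the arm, as the interface text tells. Its arguments: {"type":"object","properties":{"deltas":{"type":"array"},"gripper":{"type":"number"}},"required":["deltas"]}

```bash
mkdir -p pics; ls; cat > h.py <<'E'
import numpy as np, cv2
from cell import state, read_camera, job_done
def grab(n,save=None):
    c=read_camera(n)
    if save: cv2.imwrite('pics/'+save+'.png',cv2.cvtColor(c['color'],cv2.COLOR_RGB2BGR)); np.savez('pics/'+save+'.npz',**c)
    return c
def load(s): return dict(np.load('pics/'+s+'.npz'))
def ray(c,u,v,fish=False):
    x=(u-c['cx'])/c['fx'];y=(v-c['cy'])/c['fy']
    if fish:
        r=np.hypot(x,y);k=np.sin(r)/r if r>1e-9 else 1;d=np.array([x*k,-y*k,-np.cos(r)])
    else: d=np.array([x,-y,-1.])
    E=c['extrinsics'];return E[:3,3],E[:3,:3]@d
def onz(c,u,v,z,fish=False):
    o,d=ray(c,u,v,fish);return o+d*(z-o[2])/d[2]
def pts(c):
    """all depth pixels -> world (pinhole)"""
    v,u=np.mgrid[0:384,0:512];z=c['range_z']
    P=np.stack([(u-c['cx'])/c['fx']*z,-(v-c['cy'])/c['fy']*z,-z],-1)
    E=c['extrinsics'];W=P@E[:3,:3].T+E[:3,3];W[z==0]=np.nan;return W
E
python3 - <<'E'
from h import *
print(state())
a=grab('scene','s0');b=grab('side','d0')
for c in(a,b):print(c['extrinsics'].round(2),c['fx'],c['cx'],c['cy'])
for n in 's0','d0':
    cv2.imwrite(f'pics/{n}b.png',cv2.resize(cv2.imread(f'pics/{n}.png'),(800,600),interpolation=cv2.INTER_CUBIC))
E
```

```text
pics
{'t': 0.0, 'joints': array([-1.22958946e+00,  4.91568016e-01,  1.55943324e+00, -2.93402423e-06,
        1.09167260e+00, -1.05601155e-01]), 'qvel': array([ 1.14886343e-04, -1.43138589e-03, -1.66230761e-03, -7.66133969e-04,
       -7.34984756e-05,  1.11168950e-03]), 'tau': array([-1.29781853e-03, -6.12647295e+01, -2.58179283e+01,  6.92218076e-02,
        4.82697668e-02, -1.38591836e-04]), 'eef_pos': array([ 270.00492351, -563.43792498,  233.06205738]), 'tcp_rot': array([-3.14051720e+00, -1.11376061e-04,  4.46809312e-01]), 'ft_force': array([0.44995698, 0.91276011, 0.13423521]), 'moment': array([-0.04691539, -0.03908289, -0.00873813]), 'grip_force': 0.0, 'opening': 0.9987371740484913}
[[-6.7000e-01  5.2000e-01 -5.2000e-01  3.1290e+01]
 [-7.4000e-01 -4.7000e-01  4.8000e-01  4.9028e+02]
 [ 1.0000e-02  7.1000e-01  7.0000e-01  7.4587e+02]
 [ 0.0000e+00  0.0000e+00  0.0000e+00  1.0000e+00]] 350.1929078341534 246.572814813254 198.91854179886622
[[-9.2000e-01  2.5000e-01 -2.9000e-01  2.5245e+02]
 [-3.8000e-01 -6.2000e-01  6.8000e-01  7.0064e+02]
 [-1.0000e-02  7.4000e-01  6.7000e-01  6.8694e+02]
 [ 0.0000e+00  0.0000e+00  0.0000e+00  1.0000e+00]] 356.7837239804169 258.14096045919996 188.59680517021602
```

View pics/s0b.png

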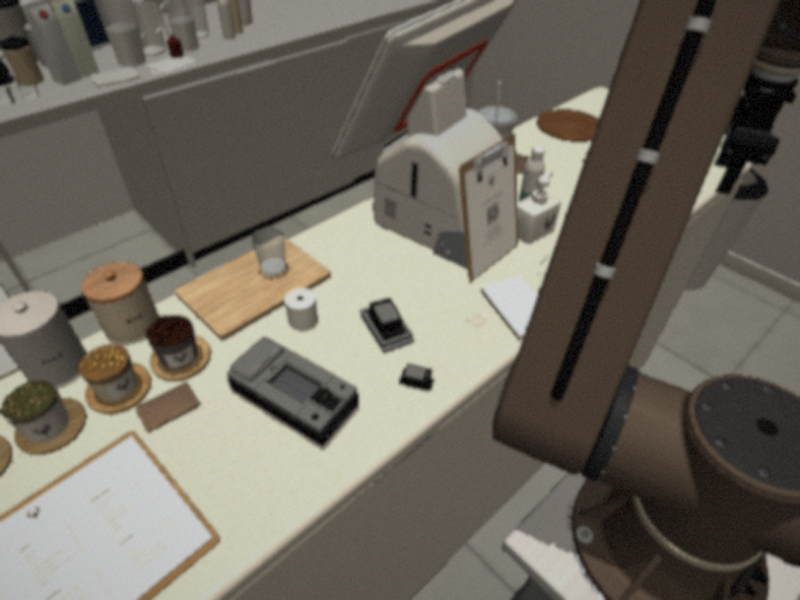

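View pics/d0b.png

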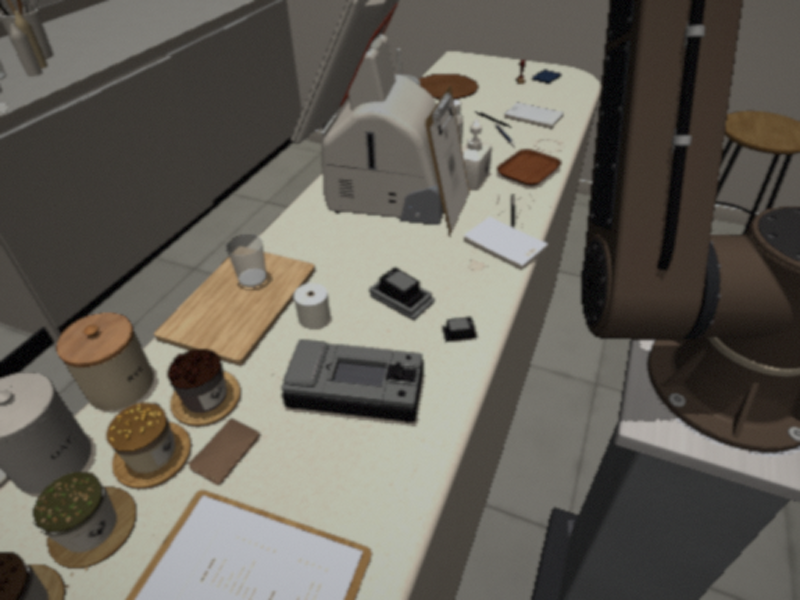

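Scene view: candidates for the pack (800-px scale): the block in the cradle at (386,318) and a smaller black block loose on the counter at (416,376). The larger, cradled one is the target. The printer is at (293,390), with its cover end to the upper left and its lock tab at (325,397). In the side view the cradle is at (402,290), the printer at (355,375) and the small decoy at (460,327).

```bash
python3 - <<'E'
from h import *
tiles=[]
for n in 's0','d0':
    c=load(n);W=pts(c)
    for nm,lo,hi,rx in [('printer top',49,55,(24,0)),('cradle+pack',40,49,0),('cover',60,68,0),('rim',16,23,0)]:
        # restrict area around printer/cradle
        m=(W[...,2]>lo)&(W[...,2]<hi)&(W[...,0]>350)&(W[...,0]<900)
        col=c['color'].astype(int).max(-1)<130
        m=(m&col).astype(np.uint8)
        k,l,st,ce=cv2.connectedComponentsWithStats(m)
        for i in range(1,k):
            if st[i,4]>60:
                P=W[l==i];r=cv2.minAreaRect(P[:,:2].astype(np.float32))
                print(n,nm,ce[i].round(0),st[i,4],np.round(r[0],1),np.round(r[1],1),round(r[2],1),P[:,2].mean().round(1))
    im=cv2.imread(f'pics/{n}.png')
    y0,x0=(180,130) if n=='s0' else (150,170)
    tiles.append(cv2.resize(im[y0:y0+120,x0:x0+160],(800,600),interpolation=cv2.INTER_CUBIC)[:, :])
cv2.imwrite('pics/crop1.png',cv2.resize(np.vstack([t[:] for t in tiles]),(500,750))[:600] if 0 else np.hstack([cv2.resize(t,(400,300)) for t in tiles]))
E
```

```text
s0 printer top [274. 150.] 68 [ 661.7 -205.1] [186.5   6.6] 10.2 51.9
s0 printer top [ 34. 229.] 74 [837.  494.8] [34.3 93.8] 7.8 52.1
s0 printer top [191. 249.] 1217 [529.8 234.4] [188.7  93. ] 13.8 52.7
s0 cradle+pack [269. 149.] 128 [ 682.  -199.9] [231.5   7.4] 10.6 44.6
s0 cradle+pack [ 83. 204.] 90 [848.4 362.7] [95.5 36.8] 83.6 44.6
s0 cradle+pack [246. 200.] 219 [553.1  12.6] [42.9 63. ] 71.2 46.7
s0 cradle+pack [ 34. 232.] 111 [840.7 500.3] [98.4 45. ] 87.2 44.4
s0 cradle+pack [189. 242.] 124 [530.2 227.7] [73.4 42.1] 12.2 42.1
s0 cradle+pack [ 73. 246.] 66 [721.6 442. ] [66.7 27.1] 88.3 44.4
s0 cradle+pack [189. 260.] 147 [506.6 266.6] [210.2  80.2] 38.8 44.9
s0 cradle+pack [ 29. 271.] 75 [721.2 550.1] [25.5 67.2] 9.1 44.5
s0 cover [268. 144.] 121 [ 685.4 -199.5] [235.5   8. ] 10.7 64.0
s0 cover [ 80. 200.] 78 [847.7 367.8] [93.7 34.9] 75.0 63.8
s0 cover [ 37. 224.] 75 [834.3 481.7] [23.2 78.7] 23.6 64.1
s0 cover [164. 229.] 426 [599.8 251.9] [43.1 81.2] 12.9 64.4
s0 cover [ 71. 241.] 62 [719.  443.1] [67.3 24.7] 86.7 64.0
s0 cover [ 25. 267.] 79 [717.5 552.5] [25.3 69.1] 2
[... 1045 characters left out ...]
7.6 562.1] [65.4 22.9] 73.5 44.4
d0 cover [245. 125.] 158 [ 682.  -199.1] [247.3   9.5] 10.9 64.1
d0 cover [196. 231.] 551 [599.1 251.5] [47.8 82.3] 13.9 64.1
d0 cover [ 74. 239.] 128 [850.1 372.2] [97.3 40.3] 65.6 63.9
d0 cover [129. 248.] 67 [713.8 352.6] [66.8 21.7] 47.0 64.0
d0 cover [ 29. 290.] 148 [835.5 512.1] [92.5 33.5] 69.0 64.0
d0 cover [ 95. 285.] 79 [718.4 452.9] [68.  23.7] 64.2 64.2
d0 cover [ 54. 335.] 97 [716.4 560. ] [70.6 25.1] 78.0 64.1
d0 rim [238. 136.] 87 [ 704.9 -196.8] [190.5   8.4] 10.3 19.4
d0 rim [257. 191.] 192 [549.1  13.3] [61.1 98.2] 74.2 19.6
d0 rim [ 80. 252.] 98 [846.2 377.1] [89.5 32.1] 62.6 19.5
d0 rim [225. 262.] 158 [517.8 280.9] [195.5   4.4] 14.1 19.6
```

View pics/crop1.png

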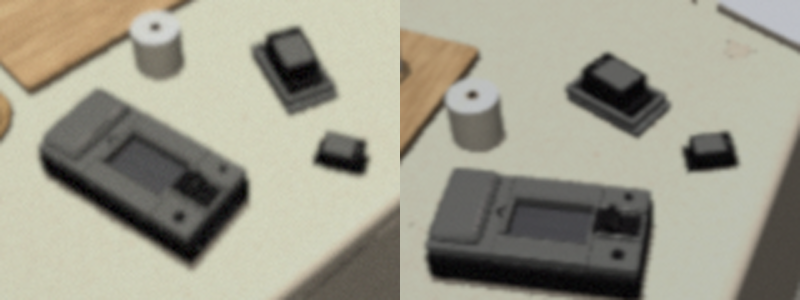

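Close crop: the larger, cradled block is the pack; the loose block beside it is clearly smaller. I'll fly over the cradle to read its nose direction with the wrist camera.

arm_command([
  {"dx":0.013,"dy":0.035,"yaw":-3.5},
  {"dx":0.013,"dy":0.035,"yaw":-3.5},
  {"dx":0.013,"dy":0.035,"yaw":-3.5},
  {"dx":0.013,"dy":0.035,"yaw":-3.5},
  {"dx":0.013,"dy":0.035,"yaw":-3.5},
  {"dx":0.013,"dy":0.035,"yaw":-3.5},
  {"dx":0.013,"dy":0.035,"yaw":-3.5},
  {"dx":0.013,"dy":0.035,"yaw":-3.5},
  {"dx":0.013,"dy":0.035,"yaw":-3.5},
  {"dx":0.013,"dy":0.035,"yaw":-3.5},
  {"dx":0.013,"dy":0.035,"yaw":-3.5},
  {"dx":0.013,"dy":0.035,"yaw":-3.1},
  {"dx":0.025,"dy":0.035},
  {"dx":0.025,"dy":0.035},
  {"dx":0.025,"dy":0.035},
  {"dx":0.025,"dy":0.035},
  {"dx":0.02,"dy":0.017},
  {"dx":0},
  {"dx":0},
])

```text
$.deltas[0]: bad value
```

```bash
python3 - <<'E'
from h import *
s=state();print(s['t'],s['eef_pos'],s['tcp_rot'],s['joints'])
c=grab('wrist','w1');print(c['extrinsics'].round(3),c['fx'],c['cx'],c['cy'])
cv2.imwrite('pics/w1b.png',cv2.resize(cv2.imread('pics/w1.png'),(800,600),interpolation=cv2.INTER_CUBIC))
E
```

```text
0.1 [ 269.99027682 -563.45160819  233.11871632] [-3.14059251e+00 -1.02944807e-04  4.46754515e-01] [-1.22961888e+00  4.91495772e-01  1.55939908e+00 -3.40865141e-06
  1.09170323e+00 -1.05575543e-01]
[[ 4.32000e-01  8.70000e-01  2.39000e-01  3.37604e+02]
 [-9.02000e-01  4.16000e-01  1.13000e-01 -5.31015e+02]
 [-1.00000e-03 -2.64000e-01  9.64000e-01  3.83623e+02]
 [ 0.00000e+00  0.00000e+00  0.00000e+00  1.00000e+00]] 297.3186396354542 253.5133431428917 196.55303651186128
```

View pics/w1b.png

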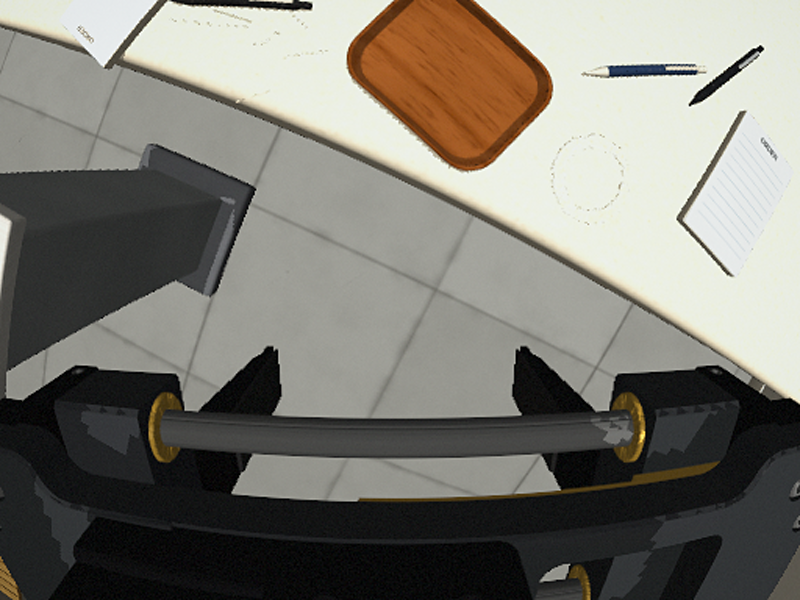

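The picture shows only the start area (order pad top right, floor below). The move was refused because rows need all four keys, so I'm resending it.

arm_command([
  {"dx":0.013,"dy":0.035,"dz":0,"yaw":-3.5},
  {"dx":0.013,"dy":0.035,"dz":0,"yaw":-3.5},
  {"dx":0.013,"dy":0.035,"dz":0,"yaw":-3.5},
  {"dx":0.013,"dy":0.035,"dz":0,"yaw":-3.5},
  {"dx":0.013,"dy":0.035,"dz":0,"yaw":-3.5},
  {"dx":0.013,"dy":0.035,"dz":0,"yaw":-3.5},
  {"dx":0.013,"dy":0.035,"dz":0,"yaw":-3.5},
  {"dx":0.013,"dy":0.035,"dz":0,"yaw":-3.5},
  {"dx":0.013,"dy":0.035,"dz":0,"yaw":-3.5},
  {"dx":0.013,"dy":0.035,"dz":0,"yaw":-3.5},
  {"dx":0.013,"dy":0.035,"dz":0,"yaw":-3.5},
  {"dx":0.013,"dy":0.035,"dz":0,"yaw":-3.1},
  {"dx":0.025,"dy":0.035,"dz":0,"yaw":0},
  {"dx":0.025,"dy":0.035,"dz":0,"yaw":0},
  {"dx":0.025,"dy":0.035,"dz":0,"yaw":0},
  {"dx":0.025,"dy":0.035,"dz":0,"yaw":0},
  {"dx":0.02,"dy":0.017,"dz":0,"yaw":0},
  {"dx":0,"dy":0,"dz":0,"yaw":0},
  {"dx":0,"dy":0,"dz":0,"yaw":0},
])

```text
t: 2.05
eef_pos: [545.7, 13.6, 233.1]
tcp_rot: [3.141, 0.001, -0.278]
ft_force: [0.1, -0.7, -0.2]
opening: 1.0
grip_force: 0.0
```

```bash
python3 - <<'E'
from h import *
s=state();print(s['t'],s['eef_pos'],s['tcp_rot'],s['joints'])
c=grab('wrist','w2');print(c['extrinsics'].round(3))
cv2.imwrite('pics/w2b.png',cv2.resize(cv2.imread('pics/w2.png'),(800,600),interpolation=cv2.INTER_CUBIC))
E
```

```text
2.05 [545.72005049  13.59260485 233.14411155] [ 3.14115703e+00  1.15954188e-03 -2.78130904e-01] [-9.60111846e-02  3.79795389e-01  1.75358801e+00 -2.58007371e-04
  1.00942854e+00  1.75305328e+00]
[[-2.75000e-01  9.27000e-01  2.55000e-01  6.17884e+02]
 [-9.61000e-01 -2.66000e-01 -7.20000e-02 -6.14100e+00]
 [ 1.00000e-03 -2.65000e-01  9.64000e-01  3.83583e+02]
 [ 0.00000e+00  0.00000e+00  0.00000e+00  1.00000e+00]]
```

View pics/w2b.png

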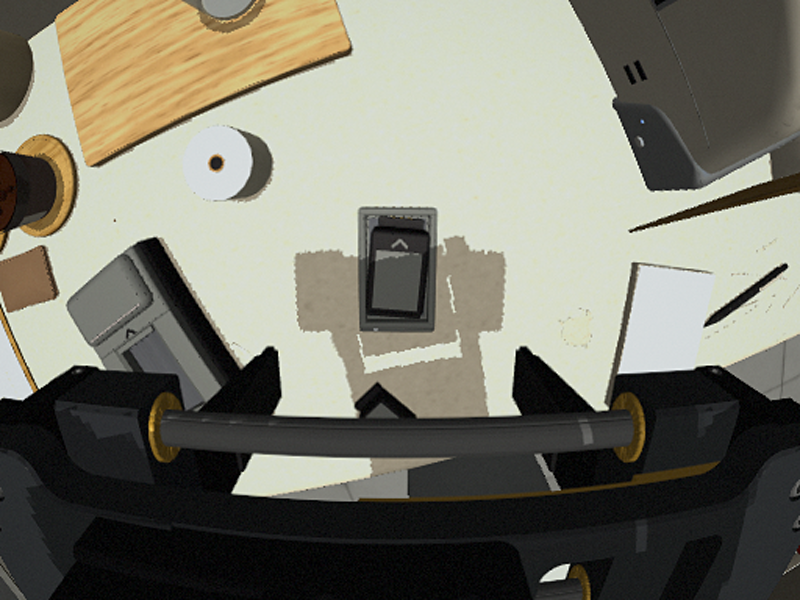

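The wrist view shows the pack in its cradle at (400,270) with its arrow pointing up the image, along tool +x, away from the robot. Its tongue is at (403,222). Printer arrow at (130,335). The decoy is at (385,400), half hidden. Next I'll measure the pack, cradle and printer.

```bash
cat >> h.py <<'E'
def fpts(c):
    v,u=np.mgrid[0:384,0:512];z=c['range_z'];x=(u-c['cx'])/c['fx'];y=(v-c['cy'])/c['fy'];r=np.hypot(x,y)+1e-9
    k=np.tan(r)/r;P=np.stack([x*k*z,-y*k*z,-z],-1);E=c['extrinsics']
    W=P@E[:3,:3].T+E[:3,3];W[(z==0)|(r>1.4)]=np.nan;return W
def rects(W,lo,hi,box,minn=60):
    m=(W[...,2]>lo)&(W[...,2]<hi)&(W[...,0]>box[0])&(W[...,0]<box[1])&(W[...,1]>box[2])&(W[...,1]<box[3])
    k,l,st,ce=cv2.connectedComponentsWithStats(m.astype(np.uint8))
    for i in range(1,k):
        if st[i,4]>minn:
            P=W[l==i];r=cv2.minAreaRect(P[:,:2].astype(np.float32))
            print((lo,hi),ce[i].round(0),st[i,4],np.round(r[0],1),np.round(r[1],1),round(r[2],1),'z',np.median(P[:,2]).round(1))
E
python3 - <<'E'
from h import *
W=fpts(load('w2'))
B=(480,640,-50,80)
rects(W,43,49,B);rects(W,21,26,B,15);rects(W,17,21.5,B);rects(W,8,17,B,10)
for n in('s0','d0'):
    W2=pts(load(n));print(n);B2=(400,650,150,320)
    rects(W2,34,41,B2);rects(W2,49,56,B2);rects(W2,60,70,B2,20)
print('wrist printer');B2=(400,650,150,320);rects(W,60,70,B2);rects(W,34,41,B2);rects(W,49,56,B2)
E
```

```text
(43, 49) [254. 174.] 1941 [553.7  11.6] [44.5 62.7] 68.7 z 45.5
(21, 26) [250. 201.] 78 [517.4  25.6] [43.6  3.5] 68.3 z 22.3
(17, 21.5) [254. 169.] 1078 [551.8  12.1] [62.3 97.7] 73.8 z 19.2
(8, 17) [252. 145.] 419 [565.5   8.1] [51.1 55.9] 74.5 z 11.7
(8, 17) [258. 200.] 178 [514.9  14.6] [31.2 62.3] 18.2 z 10.6
(8, 17) [254. 210.] 89 [500.5  27.1] [62.4  2.4] 73.9 z 9.5
s0
(34, 41) [188. 245.] 336 [532.3 228.5] [74.2 42.3] 14.0 z 39.4
(34, 41) [191. 262.] 234 [505.8 266.1] [218.1  87.1] 40.2 z 37.0
(49, 56) [192. 248.] 1375 [533.6 233. ] [195.4  97.5] 13.8 z 53.0
(60, 70) [164. 228.] 477 [602.6 250.6] [48.6 84.8] 13.5 z 64.7
(60, 70) [206. 251.] 40 [469.7 217.8] [ 9.1 25.2] 14.7 z 65.8
d0
(34, 41) [230. 239.] 399 [526.  226.5] [75.7 40.6] 14.5 z 39.1
(34, 41) [230. 255.] 266 [504.6 266.4] [218.4  85.1] 38.9 z 36.9
(49, 56) [235. 240.] 1508 [531.3 233.5] [194.2  98.4] 13.5 z 52.6
(60, 70) [196. 231.] 560 [599.2 251. ] [47.8 83.3] 13.9 z 64.2
(60, 70) [254. 236.] 38 [466.5 219.6] [ 8.4 24.2] 14.5 z 66.2
wrist printer
(60, 70) [ 68. 193.] 1656 [603.  250.5] [47.7 85. ] 13.3 z 63.1
(34, 41) [116. 199.] 374 [572.9 194. ] [141.6   8.2] 15.8 z 36.2
(34, 41) [103. 233.] 767 [524.2 235.4] [78.  40.2] 15.7 z 37.8
(49, 56) [101. 216.] 1936 [558.5 240.1] [143.4  98.4] 13.7 z 51.3
```

arm_command([
  {"dx":0.007,"dy":-0.002,"dz":-0.03,"yaw":-5.4},
  {"dx":0,"dy":0,"dz":-0.04,"yaw":0},
  {"dx":0,"dy":0,"dz":-0.04,"yaw":0},
  {"dx":0,"dy":0,"dz":-0.03,"yaw":0},
  {"dx":0,"dy":0,"dz":-0.02,"yaw":0},
  {"dx":0,"dy":0,"dz":-0.015,"yaw":0},
  {"dx":0,"dy":0,"dz":-0.011,"yaw":0},
  {"dx":0,"dy":0,"dz":0,"yaw":0},
  {"dx":0,"dy":0,"dz":0,"yaw":0},
])

```text
t: 3.0
eef_pos: [553.1, 10.9, 48.2]
tcp_rot: [-3.142, -0.0, -0.374]
ft_force: [0.5, -0.6, 0.5]
opening: 1.0
grip_force: 0.0
```

```bash
python3 - <<'E'
from h import *
W=fpts(grab('wrist','w3'))
B=(480,640,-50,80);print(state()['eef_pos'],state()['tcp_rot'])
rects(W,43,49,B);rects(W,17,21.5,B)
E
```

```text
[553.31395871  11.03145258  48.46667536] [-3.14139872e+00 -1.00123759e-03 -3.73913390e-01]
(43, 49) [253. 232.] 5336 [563.3   8. ] [44.3 42.9] 69.0 z 45.6
(43, 49) [169. 243.] 154 [573.   55.4] [ 6.6 22.3] 85.0 z 45.9
(43, 49) [337. 243.] 146 [537.9 -33.7] [ 6.7 22.3] 51.9 z 46.0
(43, 49) [253. 294.] 118 [526.2  22.4] [41.4  3. ] 69.5 z 45.0
(17, 21.5) [253. 197.] 2473 [563.2   8.7] [62. 76.] 73.6 z 19.2
(17, 21.5) [252. 187.] 95 [583.7   2.2] [38.  1.] 69.7 z 19.1
(17, 21.5) [250. 296.] 312 [506.2  26. ] [61.   7.3] 69.1 z 19.3
```

arm_command([
  {"dx":0,"dy":0,"dz":0,"yaw":0},
  {"dx":0,"dy":0,"dz":0,"yaw":0},
  {"dx":0,"dy":0,"dz":0,"yaw":0},
  {"dx":0,"dy":0,"dz":0,"yaw":0},
  {"dx":0,"dy":0,"dz":0,"yaw":0},
  {"dx":0,"dy":0,"dz":0,"yaw":0},
  {"dx":0,"dy":0,"dz":0,"yaw":0},
  {"dx":0,"dy":0,"dz":0,"yaw":0},
], gripper=0.03)

```text
t: 3.85
eef_pos: [553.0, 11.2, 47.6]
tcp_rot: [3.141, 0.0, -0.373]
ft_force: [-1.1, -2.4, 1.0]
opening: 0.462
grip_force: 29.9
```

arm_command([
  {"dx":0,"dy":0,"dz":0.005,"yaw":0},
  {"dx":0,"dy":0,"dz":0.01,"yaw":0},
  {"dx":0,"dy":0,"dz":0.015,"yaw":0},
  {"dx":0.02,"dy":-0.006,"dz":0,"yaw":2.5},
  {"dx":0.03,"dy":-0.009,"dz":0,"yaw":2.5},
  {"dx":0.02,"dy":-0.006,"dz":0,"yaw":0},
  {"dx":0.01,"dy":-0.002,"dz":0,"yaw":0},
  {"dx":0,"dy":0,"dz":-0.008,"yaw":0},
  {"dx":0,"dy":0,"dz":0,"yaw":0},
  {"dx":0,"dy":0,"dz":0,"yaw":0},
])

```text
t: 4.85
eef_pos: [631.9, -11.2, 69.3]
tcp_rot: [3.141, 0.002, -0.286]
ft_force: [-0.9, 0.8, -3.1]
opening: 0.459
grip_force: 29.9
```

```bash
python3 - <<'E'
from h import *
W=fpts(grab('wrist','w4'))
B=(480,720,-90,80);print(state()['eef_pos'],state()['tcp_rot'],state()['ft_force'])
for z in range(14,82,4): rects(W,z,z+4.5,B,100)
cv2.imwrite('pics/w4b.png',cv2.imread('pics/w4.png'))
E
```

```text
[632.2069967  -11.29129872  69.57020606] [ 3.14137421e+00  1.05052379e-03 -2.86038941e-01] [-0.08758826  0.41480736 -2.88878229]
(18, 22.5) [221. 306.] 158 [569.4  35.8] [ 6.1 26.8] 72.2 z 19.2
(18, 22.5) [288. 306.] 164 [553.7 -17.1] [ 6.1 26.7] 74.9 z 19.2
(34, 38.5) [253. 179.] 801 [666.4 -20.6] [41.5  9.1] 73.7 z 35.9
(38, 42.5) [249. 187.] 107 [663.4 -17.1] [36.8  0.8] 74.6 z 40.1
(42, 46.5) [252. 188.] 120 [662.6 -19.1] [41.7  1.3] 74.1 z 44.3
(46, 50.5) [253. 190.] 127 [662.6 -19.2] [42.  1.] 74.4 z 48.1
(50, 54.5) [253. 191.] 142 [662.5 -19.3] [42.1  1.3] 73.9 z 52.5
(54, 58.5) [253. 193.] 134 [662.6 -19.1] [42.1  1.3] 74.0 z 56.3
(58, 62.5) [251. 195.] 164 [662.6 -18.9] [41.9  1.2] 74.2 z 60.4
(62, 66.5) [253. 217.] 853 [642.6 -13.5] [56.6 43. ] 74.8 z 65.5
(66, 70.5) [253. 233.] 5001 [643.3 -10. ] [50.8 42. ] 74.6 z 67.2
```

View pics/w4b.png

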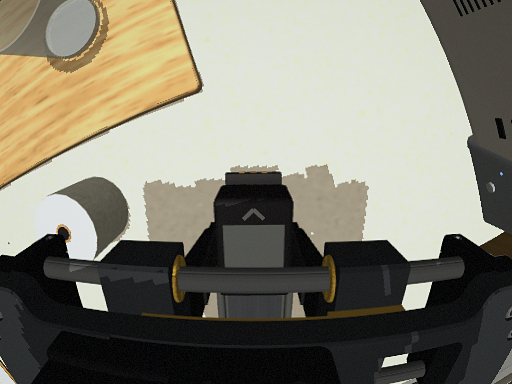

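Pack held level with its nose up-image at (253,175), a free counter ahead, and the roll well left at (68,235). Next I tilt the pack by setting its heel on the cradle's outer rim edge.

arm_command([
  {"dx":0.0024,"dy":-0.0007,"dz":-0.008,"yaw":0},
  {"dx":0,"dy":0,"dz":-0.003,"yaw":0},
  {"dx":0,"dy":0,"dz":-0.002,"yaw":0},
  {"dx":0,"dy":0,"dz":-0.002,"yaw":0},
  {"dx":0,"dy":0,"dz":-0.002,"yaw":0},
  {"dx":0,"dy":0,"dz":0,"yaw":0},
])

```text
t: 5.5
eef_pos: [636.7, -12.7, 53.4]
tcp_rot: [-3.141, -0.003, -0.286]
ft_force: [2.8, -0.9, 3.6]
opening: 0.46
grip_force: 30.0
```

```bash
cat >> h.py <<'E'
def tilt(save):
    """pack in hand: fit top plane, front face, in tool-yaw frame about the TCP"""
    s=state();W=fpts(grab('wrist',save));p=s['eef_pos'];y=s['tcp_rot'][2]
    a=np.array([np.cos(y),np.sin(y)]);b=np.array([-a[1],a[0]])
    L=np.stack([(W[...,:2]-p[:2])@a,(W[...,:2]-p[:2])@b,W[...,2]-p[2]],-1)
    m=(abs(L[...,1])<12)&(L[...,0]>11)&(L[...,0]<45)&(L[...,2]>-22)&(L[...,2]<8)
    Q=L[m]
    # top: robust line fit z(x)
    best=None
    for _ in range(300):
        i=np.random.choice(len(Q),2)
        if abs(Q[i[0],0]-Q[i[1],0])<6: continue
        k=(Q[i[1],2]-Q[i[0],2])/(Q[i[1],0]-Q[i[0],0])
        if abs(k)>.6: continue
        r=abs(Q[:,2]-Q[i[0],2]-k*(Q[:,0]-Q[i[0],0]))<.7
        if best is None or r.sum()>best.sum(): best=r
    k,c=np.polyfit(Q[best,0],Q[best,2],1);th=-np.arctan(k)
    top=[Q[best,0].max(),k*Q[best,0].max()+c] # front top edge (pack 32,36)
    n=(abs(L[...,1])<17)&(L[...,0]>15)&(L[...,0]<48)&(L[...,2]<c-15)&(L[...,2]>-60)
    print('tcp',p.round(1),'yaw',np.degrees(y).round(2),'F',s['ft_force'].round(1),'tilt',np.degrees(th).round(2),'front top edge rel',np.round(top,1),'n',best.sum())
    w=np.array([np.sin(th),np.cos(th)]);u=np.array([np.cos(th),-np.sin(th)])
    nose=np.array(top)+8*u-36*w;heel=np.array(top)-72*u-36*w
    print('nose rel',nose.round(1),'heel rel',heel.round(1),'nose z',(nose[1]+p[2]).round(1))
    return th,nose,heel
E
python3 - <<'E'
from h import *
tilt('w5')
c=load('w2');print('roll',onz(c,139,104,57,True))
E
```

```text
tcp [636.7 -12.7  53.4] yaw -16.41 F [ 2.8 -0.9  3.6] tilt 6.51 front top edge rel [32.4 -4.8] n 1192
nose rel [ 36.2 -41.4] heel rel [-43.2 -32.4] nose z 12.0
roll [672.10879529 113.34022093  57.        ]
```

arm_command([
  {"dx":0,"dy":0,"dz":-0.002,"yaw":0},
  {"dx":0,"dy":0,"dz":-0.0015,"yaw":0},
  {"dx":0,"dy":0,"dz":-0.001,"yaw":0},
  {"dx":0,"dy":0,"dz":0,"yaw":0},
])

```text
t: 5.95
eef_pos: [636.9, -12.6, 49.1]
tcp_rot: [-3.141, -0.004, -0.286]
ft_force: [4.0, -1.8, 4.6]
opening: 0.46
grip_force: 30.0
```

```bash
python3 - <<'E'
from h import *
tilt('w6')
E
```

```text
tcp [636.9 -12.6  49.1] yaw -16.41 F [ 4.  -1.8  4.6] tilt 12.78 front top edge rel [33.9 -7.5] n 1287
nose rel [ 33.8 -44.4] heel rel [-44.3 -26.7] nose z 4.7
```

arm_command([
  {"dx":0,"dy":0,"dz":-0.0015,"yaw":0},
  {"dx":0,"dy":0,"dz":-0.0012,"yaw":0},
  {"dx":0,"dy":0,"dz":0,"yaw":0},
])

```text
t: 6.3
eef_pos: [637.0, -12.7, 46.4]
tcp_rot: [-3.141, -0.004, -0.286]
ft_force: [4.9, -1.7, 4.2]
opening: 0.459
grip_force: 30.0
```

```bash
python3 - <<'E'
from h import *
tilt('w7')
E
```

```text
tcp [637.  -12.7  46.4] yaw -16.41 F [ 4.9 -1.7  4.2] tilt 15.65 front top edge rel [35.3 -9.2] n 1317
nose rel [ 33.3 -46. ] heel rel [-43.7 -24.5] nose z 0.4
```

arm_command([
  {"dx":0,"dy":0,"dz":0.01,"yaw":0},
  {"dx":0,"dy":0,"dz":0.02,"yaw":0},
  {"dx":0,"dy":0,"dz":0.03,"yaw":0},
  {"dx":0,"dy":0,"dz":0.03,"yaw":0},
  {"dx":-0.01,"dy":0.015,"dz":0.025,"yaw":3},
  {"dx":-0.02,"dy":0.025,"dz":0.01,"yaw":3},
  {"dx":-0.025,"dy":0.03,"dz":0,"yaw":4},
  {"dx":-0.025,"dy":0.03,"dz":0,"yaw":4},
  {"dx":-0.025,"dy":0.03,"dz":0,"yaw":4},
  {"dx":-0.025,"dy":0.03,"dz":0,"yaw":4},
  {"dx":-0.02,"dy":0.03,"dz":0,"yaw":4},
  {"dx":-0.02,"dy":0.025,"dz":0,"yaw":4},
  {"dx":-0.009,"dy":0.014,"dz":0,"yaw":0},
  {"dx":0,"dy":0,"dz":0,"yaw":0},
  {"dx":0,"dy":0,"dz":0,"yaw":0},
  {"dx":0,"dy":0,"dz":0,"yaw":0},
])

```text
t: 7.95
eef_pos: [456.8, 216.0, 170.4]
tcp_rot: [3.141, 0.0, 0.237]
ft_force: [0.5, -0.1, -1.9]
opening: 0.463
grip_force: 30.0
```

```bash
python3 - <<'E'
from h import *
tilt('w8')
c=load('w8');W=fpts(c);B=(400,680,120,340)
rects(W,35,41,B);rects(W,49,55,B);rects(W,60,70,B,30)
cv2.imwrite('pics/w8b.png',cv2.resize(cv2.imread('pics/w8.png'),(800,600),interpolation=cv2.INTER_CUBIC))
E
```

```text
tcp [456.8 216.  170.4] yaw 13.56 F [ 0.5 -0.1 -1.9] tilt 15.19 front top edge rel [35.1 -8.9] n 1352
nose rel [ 33.4 -45.7] heel rel [-43.8 -24.8] nose z 124.7
(35, 41) [379.  25.] 96 [659.1 135.2] [40.   9.2] 33.5 z 38.4
(35, 41) [254. 122.] 3981 [525.1 231.9] [77.2 46.8] 13.6 z 37.8
(49, 55) [384.  22.] 107 [658.8 135.2] [39.6  9.1] 34.0 z 52.1
(49, 55) [255. 121.] 8949 [533.3 234.1] [192.5  96.7] 13.9 z 51.3
(60, 70) [254.  35.] 4521 [602. 251.] [47.7 82.7] 13.5 z 63.1
```

View pics/w8b.png

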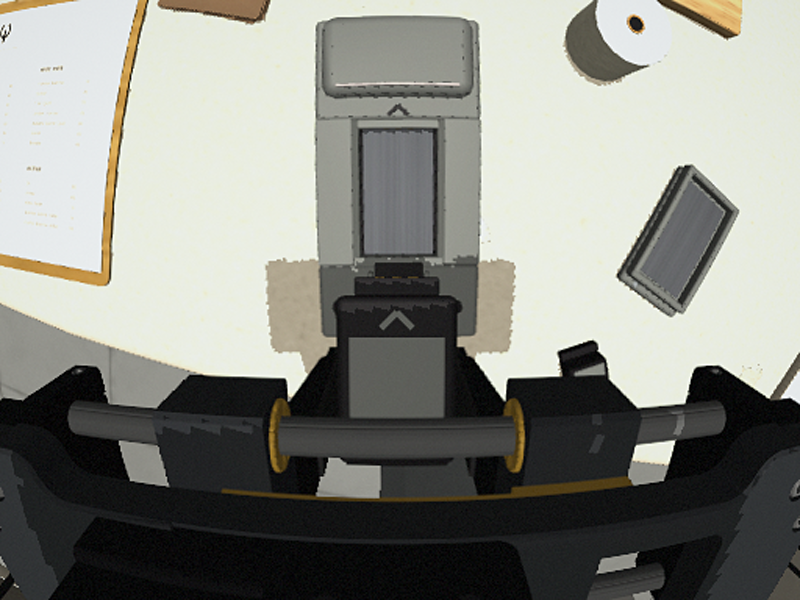

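The wrist view shows the tilted pack squarely in line behind the bay: bay floor at (398,192), pack at (397,360), lock plate at (400,268). Cradle and roll are undisturbed. I'll compute the lateral offset within this one view.

```bash
cat >> h.py <<'E'
def lat(save):
    s=state();W=fpts(load(save));p=s['eef_pos'];y=s['tcp_rot'][2]
    a=np.array([np.cos(y),np.sin(y)]);b=np.array([-a[1],a[0]])
    L=np.stack([(W[...,:2]-p[:2])@a,(W[...,:2]-p[:2])@b,W[...,2]],-1)
    def ex(m):
        q=L[...,1][m];print(m.sum(),np.percentile(q,[.5,99.5]).round(1),'mid',np.percentile(q,[.5,99.5]).mean().round(2))
    z=p[2]
    ex((L[...,0]>15)&(L[...,0]<31)&(L[...,2]>z-10)&(L[...,2]<z+3)&(abs(L[...,1])<24))
    ex((L[...,2]>36)&(L[...,2]<39.5)&(L[...,0]>35)&(L[...,0]<100)&(abs(L[...,1])<30))
    f=(L[...,2]>36)&(L[...,2]<39.5)&(L[...,0]>20)&(L[...,0]<120)&(abs(L[...,1])<15)
    print('floor x',np.percentile(L[...,0][f],[.5,99.5]).round(1))
E
python3 - <<'E'
from h import *
lat('w8')
E
```

```text
2315 [-21.2  22.3] mid 0.54
3274 [-23.7  22.8] mid -0.46
floor x [ 31.7 108.4]
```

arm_command([
  {"dx":0.02,"dy":0.005,"dz":-0.01,"yaw":0},
  {"dx":0.025,"dy":0.006,"dz":-0.02,"yaw":0},
  {"dx":0.017,"dy":0.004,"dz":-0.02,"yaw":0},
  {"dx":0.008,"dy":0.0015,"dz":-0.01,"yaw":0},
  {"dx":0,"dy":0,"dz":0,"yaw":0},
  {"dx":0,"dy":0,"dz":0,"yaw":0},
])

```text
t: 8.6
eef_pos: [526.0, 232.7, 110.7]
tcp_rot: [3.141, 0.001, 0.237]
ft_force: [-0.1, -0.0, -2.2]
opening: 0.46
grip_force: 30.0
```

```bash
python3 - <<'E'
from h import *
tilt('w9');W=fpts(load('w9'));rects(W,49,55,(400,680,120,340));rects(W,60,70,(400,680,120,340));rects(W,35,41,(400,680,120,340))
E
```

```text
tcp [526.  232.7 110.7] yaw 13.57 F [-0.1 -0.  -2.2] tilt 16.69 front top edge rel [35.3 -9.4] n 1316
nose rel [ 32.7 -46.1] heel rel [-44.  -23.2] nose z 64.6
(49, 55) [417.  85.] 197 [659.4 135.6] [40.7 10.3] 33.4 z 52.3
(49, 55) [255. 173.] 6971 [566. 242.] [127.1  96.5] 13.7 z 51.4
(49, 55) [219. 304.] 467 [444.  245.1] [22.9 27.9] 14.6 z 51.8
(49, 55) [290. 304.] 417 [458.4 184. ] [23.6 23.8] 15.4 z 51.6
(49, 55) [255. 306.] 558 [449.2 213.4] [18.6 30.3] 12.0 z 51.8
(60, 70) [254. 111.] 8244 [602.5 251. ] [47.7 83.1] 13.5 z 63.2
(60, 70) [247. 179.] 143 [557.3 245.5] [ 4.9 25.8] 13.5 z 69.5
(35, 41) [408.  84.] 165 [660.  135.3] [41.1  9.6] 32.0 z 38.0
(35, 41) [255. 175.] 444 [552.6 238.9] [13.8 46.4] 13.4 z 37.7
```

```bash
python3 - <<'E'
from h import *
s=state();W=fpts(load('w9'));p=s['eef_pos'];y=s['tcp_rot'][2]
a=np.array([np.cos(y),np.sin(y)]);b=np.array([-a[1],a[0]])
L=np.stack([(W[...,:2]-p[:2])@a,(W[...,:2]-p[:2])@b,W[...,2]],-1)
for nm,m in [('pack',(L[...,0]>15)&(L[...,0]<31)&(L[...,2]>100)&(L[...,2]<113)),('floor',(L[...,2]>36)&(L[...,2]<39.5)&(L[...,0]>15)&(L[...,0]<38)),('tongue',(L[...,0]>25)&(L[...,0]<38)&(L[...,2]>64)&(L[...,2]<73))]:
    m=m&(abs(L[...,1])<27);q=L[...,1][m];e=np.percentile(q,[.3,99.7]);print(nm,m.sum(),e.round(1),e.mean().round(2))
f=(abs(L[...,1])<12)&(L[...,0]>20)
for lo,hi in((36,39.5),(50,53),(61,64.5)):
    g=f&(L[...,2]>lo)&(L[...,2]<hi);print(lo,np.percentile(L[...,0][g],[.5,99.5]).round(1))
E
```

```text
pack 2320 [-21.5  22. ] 0.27
floor 432 [-23.4  22.7] -0.35
tongue 645 [-17.3  17.8] 0.24
36 [29.7 34. ]
50 [36.9 53. ]
61 [ 56.  101.3]
```

arm_command([
  {"dx":0.0011,"dy":-0.0004,"dz":-0.006,"yaw":0},
  {"dx":0,"dy":0,"dz":-0.008,"yaw":0},
  {"dx":0,"dy":0,"dz":-0.005,"yaw":0},
  {"dx":0,"dy":0,"dz":-0.003,"yaw":0},
  {"dx":0,"dy":0,"dz":-0.002,"yaw":0},
  {"dx":0,"dy":0,"dz":0,"yaw":0},
  {"dx":0,"dy":0,"dz":0,"yaw":0},
])

```text
t: 9.35
eef_pos: [527.8, 232.8, 86.5]
tcp_rot: [3.142, -0.0, 0.237]
ft_force: [0.1, 0.0, -5.0]
opening: 0.458
grip_force: 30.0
```

```bash
python3 - <<'E'
from h import *
tilt('w10')
E
```

```text
tcp [527.8 232.8  86.5] yaw 13.6 F [ 0.1  0.  -5. ] tilt 15.48 front top edge rel [35.4 -9.2] n 1342
nose rel [ 33.5 -46. ] heel rel [-43.6 -24.6] nose z 40.5
```

arm_command([
  {"dx":0,"dy":-0.0003,"dz":-0.001,"yaw":0},
  {"dx":0,"dy":0,"dz":-0.001,"yaw":0},
  {"dx":0,"dy":0,"dz":0,"yaw":0},
  {"dx":0,"dy":0,"dz":0,"yaw":0},
])

```text
t: 9.8
eef_pos: [527.6, 232.4, 84.5]
tcp_rot: [3.142, -0.0, 0.237]
ft_force: [0.3, 0.5, -2.1]
opening: 0.461
grip_force: 30.0
```

arm_command([
  {"dx":0,"dy":0,"dz":-0.0008,"yaw":0},
  {"dx":0,"dy":0,"dz":0,"yaw":0},
])

```text
t: 10.0
eef_pos: [527.5, 232.4, 83.6]
tcp_rot: [3.141, 0.0, 0.237]
ft_force: [-0.3, -0.8, -3.0]
opening: 0.46
grip_force: 30.0
```

arm_command([
  {"dx":0,"dy":0,"dz":-0.0005,"yaw":0},
  {"dx":0,"dy":0,"dz":0,"yaw":0},
])

```text
t: 10.2
eef_pos: [527.6, 232.5, 83.2]
tcp_rot: [3.142, -0.0, 0.237]
ft_force: [-0.2, -0.3, -1.2]
opening: 0.461
grip_force: 30.0
```

arm_command([
  {"dx":0,"dy":0,"dz":-0.0005,"yaw":0},
  {"dx":0,"dy":0,"dz":0,"yaw":0},
])

```text
t: 10.4
eef_pos: [527.6, 232.5, 83.0]
tcp_rot: [3.142, -0.0, 0.237]
ft_force: [-2.4, -1.1, 4.0]
opening: 0.463
grip_force: 30.0
```

arm_command([
  {"dx":0,"dy":0,"dz":-0.0004,"yaw":0},
  {"dx":0,"dy":0,"dz":0,"yaw":0},
])

```text
t: 10.6
eef_pos: [527.6, 232.5, 82.8]
tcp_rot: [3.142, -0.0, 0.237]
ft_force: [-3.0, 0.1, 7.2]
opening: 0.463
grip_force: 30.0
```

arm_command([
  {"dx":0.0005,"dy":0.0001,"dz":0.0001,"yaw":0},
  {"dx":0.0005,"dy":0.0001,"dz":0,"yaw":0},
  {"dx":0.0005,"dy":0.0001,"dz":0,"yaw":0},
  {"dx":0,"dy":0,"dz":0,"yaw":0},
])

```text
t: 11.0
eef_pos: [528.1, 232.6, 82.9]
tcp_rot: [3.141, 0.002, 0.237]
ft_force: [-7.4, -1.8, 10.6]
opening: 0.459
grip_force: 30.0
```

arm_command([
  {"dx":0.0005,"dy":0.0001,"dz":0,"yaw":0},
  {"dx":0.0005,"dy":0.0001,"dz":0,"yaw":0},
  {"dx":0,"dy":0,"dz":0,"yaw":0},
])

```text
t: 11.3
eef_pos: [528.7, 232.7, 82.9]
tcp_rot: [3.141, 0.003, 0.237]
ft_force: [-9.6, -1.6, 12.3]
opening: 0.46
grip_force: 30.0
```

```bash
python3 - <<'E'
from h import *
tilt('w11')
E
```

```text
tcp [528.7 232.7  82.9] yaw 13.61 F [-9.6 -1.6 12.3] tilt 15.59 front top edge rel [35.1 -8.9] n 1322
nose rel [ 33.1 -45.8] heel rel [-43.9 -24.3] nose z 37.1
```

arm_command([
  {"dx":0,"dy":0,"dz":0.0006,"yaw":0},
  {"dx":0,"dy":0,"dz":0.0006,"yaw":0},
  {"dx":0,"dy":0,"dz":0,"yaw":0},
])

```text
t: 11.65
eef_pos: [528.7, 232.7, 83.2]
tcp_rot: [3.141, 0.003, 0.237]
ft_force: [-6.0, -0.3, 1.8]
opening: 0.46
grip_force: 30.0
```

arm_command([
  {"dx":0.0006,"dy":0.00015,"dz":0,"yaw":0},
  {"dx":0.0006,"dy":0.00015,"dz":0,"yaw":0},
  {"dx":0.0006,"dy":0.00015,"dz":0,"yaw":0},
  {"dx":0,"dy":0,"dz":0,"yaw":0},
])

```text
t: 12.05
eef_pos: [529.7, 233.0, 83.2]
tcp_rot: [3.141, 0.005, 0.238]
ft_force: [-9.9, -2.7, 5.7]
opening: 0.463
grip_force: 30.0
```

arm_command([
  {"dx":0.0006,"dy":0.00015,"dz":0,"yaw":0},
  {"dx":0.0006,"dy":0.00015,"dz":0,"yaw":0},
  {"dx":0,"dy":0,"dz":0,"yaw":0},
])

```text
t: 12.35
eef_pos: [530.4, 233.1, 83.2]
tcp_rot: [3.141, 0.007, 0.238]
ft_force: [-12.4, -2.4, 7.0]
opening: 0.466
grip_force: 30.0
```

```bash
python3 - <<'E'
from h import *
tilt('w12')
E
```

```text
tcp [530.4 233.1  83.2] yaw 13.62 F [-12.4  -2.4   7. ] tilt 16.49 front top edge rel [35.  -9.2] n 1348
nose rel [ 32.4 -46. ] heel rel [-44.3 -23.3] nose z 37.2
```

arm_command([
  {"dx":0.0006,"dy":0.00015,"dz":0,"yaw":0},
  {"dx":0.0006,"dy":0.00015,"dz":0,"yaw":0},
  {"dx":0.0003,"dy":0.0001,"dz":0,"yaw":0},
  {"dx":0,"dy":0,"dz":0,"yaw":0},
])

```text
t: 12.8
eef_pos: [531.2, 233.3, 83.2]
tcp_rot: [3.141, 0.008, 0.238]
ft_force: [-15.6, -3.9, 10.7]
opening: 0.459
grip_force: 30.0
```

```bash
python3 - <<'E'
from h import *
tilt('w13')
E
```

```text
tcp [531.2 233.3  83.2] yaw 13.61 F [-15.6  -3.9  10.7] tilt 16.95 front top edge rel [35.  -9.5] n 1311
nose rel [ 32.2 -46.3] heel rel [-44.4 -22.9] nose z 37.0
```

arm_command([
  {"dx":0,"dy":0,"dz":-0.0008,"yaw":0},
  {"dx":-0.0004,"dy":-0.0001,"dz":-0.0008,"yaw":0},
  {"dx":-0.0004,"dy":-0.0001,"dz":-0.0007,"yaw":0},
  {"dx":0,"dy":0,"dz":0,"yaw":0},
])

```text
t: 13.25
eef_pos: [532.0, 233.6, 81.8]
tcp_rot: [3.141, 0.004, 0.238]
ft_force: [-11.8, -2.4, 13.5]
opening: 0.463
grip_force: 30.0
```

```bash
python3 - <<'E'
from h import *
tilt('w14')
E
```

```text
tcp [532.  233.6  81.8] yaw 13.61 F [-11.8  -2.4  13.5] tilt 15.01 front top edge rel [33.4 -8. ] n 1255
nose rel [ 31.8 -44.8] heel rel [-45.5 -24.1] nose z 37.0
```

arm_command([
  {"dx":-0.0004,"dy":-0.0001,"dz":-0.0007,"yaw":0},
  {"dx":-0.0004,"dy":-0.0001,"dz":-0.0007,"yaw":0},
  {"dx":-0.0004,"dy":-0.0001,"dz":-0.0006,"yaw":0},
  {"dx":0,"dy":0,"dz":0,"yaw":0},
])

```text
t: 13.7
eef_pos: [531.7, 233.4, 79.8]
tcp_rot: [3.141, 0.002, 0.237]
ft_force: [-7.4, -0.9, 9.6]
opening: 0.46
grip_force: 30.0
```

```bash
python3 - <<'E'
from h import *
tilt('w15')
E
```

```text
tcp [531.7 233.4  79.8] yaw 13.61 F [-7.4 -0.9  9.6] tilt 11.65 front top edge rel [32.1 -5.7] n 1166
nose rel [ 32.6 -42.6] heel rel [-45.7 -26.5] nose z 37.1
```

arm_command([
  {"dx":0.0005,"dy":0.0001,"dz":0,"yaw":0},
  {"dx":0.0005,"dy":0.0001,"dz":0,"yaw":0},
  {"dx":0.0004,"dy":0.0001,"dz":0.0003,"yaw":0},
  {"dx":0,"dy":0,"dz":0,"yaw":0},
])

```text
t: 14.15
eef_pos: [532.0, 233.5, 79.9]
tcp_rot: [3.141, 0.004, 0.238]
ft_force: [-12.1, -4.2, 12.8]
opening: 0.463
grip_force: 30.0
```

```bash
python3 - <<'E'
from h import *
tilt('w16')
E
```

```text
tcp [532.  233.5  79.9] yaw 13.61 F [-12.1  -4.2  12.8] tilt 12.25 front top edge rel [31.9 -6. ] n 1177
nose rel [ 32.1 -42.8] heel rel [-46.1 -25.9] nose z 37.1
```

arm_command([
  {"dx":0.0005,"dy":0.0001,"dz":0.0002,"yaw":0},
  {"dx":0.0005,"dy":0.0001,"dz":0.0002,"yaw":0},
  {"dx":0,"dy":0,"dz":0,"yaw":0},
])

```text
t: 14.5
eef_pos: [532.1, 233.6, 80.0]
tcp_rot: [3.141, 0.007, 0.238]
ft_force: [-15.1, -4.2, 12.2]
opening: 0.464
grip_force: 30.0
```

```bash
python3 - <<'E'
from h import *
tilt('w17')
s=state();W=fpts(load('w17'));p=s['eef_pos'];y=s['tcp_rot'][2]
a=np.array([np.cos(y),np.sin(y)]);b=np.array([-a[1],a[0]])
L=np.stack([(W[...,:2]-p[:2])@a,(W[...,:2]-p[:2])@b,W[...,2]],-1)
f=(abs(L[...,1])<12)&(L[...,0]>20)
for lo,hi in((50,53),(61,64.5)):
    g=f&(L[...,2]>lo)&(L[...,2]<hi);print(lo,np.percentile(L[...,0][g],[.5,99.5]).round(1))
rects(W,60,66,(560,680,120,340))
# front face of pack: x vs height
f=(abs(L[...,1])<12)
for z in range(56,74,3):
    g=f&(abs(L[...,2]-z)<1)&(L[...,0]>15)&(L[...,0]<45); 
    if g.sum()>5: print(z,g.sum(),np.median(L[...,0][g]).round(2))
E
```

```text
tcp [532.1 233.6  80. ] yaw 13.61 F [-15.1  -4.2  12.2] tilt 13.3 front top edge rel [31.9 -6.2] n 1165
nose rel [ 31.4 -43.1] heel rel [-46.5 -24.7] nose z 36.9
50 [27.7 47. ]
61 [50.3 95.4]
(60, 66) [253. 121.] 11336 [602.9 251.4] [47.1 83. ] 14.1 z 63.2
59 31 29.55
68 38 31.21
71 31 31.63
```

arm_command([
  {"dx":0,"dy":0,"dz":-0.0006,"yaw":0},
  {"dx":0,"dy":0,"dz":-0.0006,"yaw":0},
  {"dx":0,"dy":0,"dz":-0.0004,"yaw":0},
  {"dx":0,"dy":0,"dz":0,"yaw":0},
])

```text
t: 14.95
eef_pos: [533.0, 233.8, 78.9]
tcp_rot: [3.141, 0.004, 0.238]
ft_force: [-13.1, -2.6, 14.2]
opening: 0.463
grip_force: 30.0
```

```bash
cat >> h.py <<'E'
def tipx(save):
    th,_,_=tilt(save);s=state();W=fpts(load(save));p=s['eef_pos'];y=np.radians(13.6)
    a=np.array([np.cos(y),np.sin(y)]);b=np.array([-a[1],a[0]])
    L=np.stack([(W[...,:2]-p[:2])@a,(W[...,:2]-p[:2])@b,W[...,2]],-1);f=(abs(L[...,1])<12)
    g=f&(L[...,2]>61)&(L[...,2]<64.5)&(L[...,0]>40);cov=np.percentile(L[...,0][g],.5)
    g=f&(L[...,2]>57)&(L[...,2]<70)&(L[...,0]>22)&(L[...,0]<42);q=L[g]
    h=(q[:,2]-37.7-8*np.sin(th))/np.cos(th);x=q[:,0]+8*np.cos(th)-h*np.sin(th)
    print('tip printer x ~',(np.median(x)-cov+55.2).round(2),'n',g.sum(),'tcp px',(55.2-cov).round(2))
E
python3 - <<'E'
from h import *
tipx('w18')
E
```

```text
tcp [533.  233.8  78.9] yaw 13.61 F [-13.1  -2.6  14.2] tilt 12.44 front top edge rel [30.7 -5.4] n 1052
nose rel [ 30.7 -42.3] heel rel [-47.4 -25. ] nose z 36.7
tip printer x ~ 37.29 n 83 tcp px 5.91
```

arm_command([
  {"dx":-0.0002,"dy":0,"dz":-0.0007,"yaw":0},
  {"dx":-0.0002,"dy":0,"dz":-0.0007,"yaw":0},
  {"dx":-0.0002,"dy":0,"dz":-0.0007,"yaw":0},
  {"dx":0,"dy":0,"dz":0,"yaw":0},
])

```text
t: 15.4
eef_pos: [533.5, 233.9, 77.4]
tcp_rot: [3.141, 0.001, 0.238]
ft_force: [-8.1, -2.9, 16.3]
opening: 0.461
grip_force: 30.0
```

```bash
python3 - <<'E'
from h import *
tipx('w19')
E
```

```text
tcp [533.5 233.9  77.4] yaw 13.62 F [-8.1 -2.9 16.3] tilt 11.18 front top edge rel [29.2 -3.8] n 1015
nose rel [ 30.  -40.7] heel rel [-48.4 -25.2] nose z 36.7
tip printer x ~ 37.05 n 123 tcp px 6.19
```

arm_command([
  {"dx":-0.0007,"dy":-0.0002,"dz":0.0004,"yaw":0},
  {"dx":-0.0007,"dy":-0.0002,"dz":0.0004,"yaw":0},
  {"dx":-0.0007,"dy":-0.0002,"dz":0.0002,"yaw":0},
  {"dx":-0.0007,"dy":-0.0002,"dz":0,"yaw":0},
  {"dx":0,"dy":0,"dz":0,"yaw":0},
])

```text
t: 15.95
eef_pos: [533.2, 233.8, 77.5]
tcp_rot: [-3.141, -0.004, 0.237]
ft_force: [6.9, 3.6, -1.6]
opening: 0.458
grip_force: 30.0
```

```bash
python3 - <<'E'
from h import *
tipx('w20')
E
```

```text
tcp [533.2 233.8  77.5] yaw 13.59 F [ 6.9  3.6 -1.6] tilt 9.97 front top edge rel [28.9 -3.5] n 999
nose rel [ 30.6 -40.3] heel rel [-48.2 -26.5] nose z 37.2
tip printer x ~ 37.6 n 125 tcp px 6.12
```

arm_command([
  {"dx":0.0007,"dy":0.0002,"dz":-0.0006,"yaw":0},
  {"dx":0.0007,"dy":0.0002,"dz":-0.0008,"yaw":0},
  {"dx":0.0004,"dy":0.0001,"dz":-0.0008,"yaw":0},
  {"dx":0,"dy":0,"dz":-0.0005,"yaw":0},
  {"dx":0,"dy":0,"dz":0,"yaw":0},
])

```text
t: 16.5
eef_pos: [533.4, 233.9, 75.9]
tcp_rot: [3.142, -0.001, 0.238]
ft_force: [-5.4, -1.0, 17.6]
opening: 0.459
grip_force: 30.0
```

```bash
python3 - <<'E'
from h import *
tipx('w21')
E
```

```text
tcp [533.4 233.9  75.9] yaw 13.61 F [-5.4 -1.  17.6] tilt 7.75 front top edge rel [28.4 -2. ] n 955
nose rel [ 31.4 -38.8] heel rel [-47.8 -28. ] nose z 37.1
tip printer x ~ 37.93 n 166 tcp px 5.94
```

arm_command([
  {"dx":-0.0002,"dy":0,"dz":-0.0007,"yaw":0},
  {"dx":-0.0002,"dy":0,"dz":-0.0007,"yaw":0},
  {"dx":-0.0002,"dy":0,"dz":-0.0007,"yaw":0},
  {"dx":-0.0002,"dy":0,"dz":-0.0005,"yaw":0},
  {"dx":0,"dy":0,"dz":0,"yaw":0},
])

```text
t: 17.05
eef_pos: [533.1, 233.9, 73.5]
tcp_rot: [3.141, -0.002, 0.238]
ft_force: [-3.5, -2.6, 18.5]
opening: 0.461
grip_force: 30.0
```

```bash
python3 - <<'E'
from h import *
tipx('w22')
E
```

```text
tcp [533.1 233.9  73.5] yaw 13.61 F [-3.5 -2.6 18.5] tilt 5.98 front top edge rel [27.4  0. ] n 936
nose rel [ 31.6 -36.6] heel rel [-48.  -28.3] nose z 36.9
tip printer x ~ 37.96 n 202 tcp px 5.63
```

arm_command([
  {"dx":0,"dy":0,"dz":0.0008,"yaw":0},
  {"dx":0,"dy":0,"dz":0.0008,"yaw":0},
  {"dx":0,"dy":0,"dz":0,"yaw":0},
])

```text
t: 17.4
eef_pos: [533.0, 233.8, 73.6]
tcp_rot: [3.141, -0.001, 0.237]
ft_force: [2.1, -0.2, 0.7]
opening: 0.461
grip_force: 30.0
```

arm_command([
  {"dx":0,"dy":0,"dz":0,"yaw":0},
  {"dx":0,"dy":0,"dz":0,"yaw":0},
  {"dx":0,"dy":0,"dz":0,"yaw":0},
  {"dx":0,"dy":0,"dz":0,"yaw":0},
], gripper=0.065)

```text
t: 17.8
eef_pos: [532.3, 233.8, 73.4]
tcp_rot: [3.142, 0.001, 0.237]
ft_force: [0.4, 0.4, 0.3]
opening: 0.673
grip_force: 0.0
```

```bash
python3 - <<'E'
from h import *
tipx('w23')
E
```

```text
tcp [532.3 233.8  73.4] yaw 13.6 F [0.4 0.4 0.3] tilt 6.82 front top edge rel [28.   0.2] n 957
nose rel [ 31.7 -36.5] heel rel [-47.7 -27. ] nose z 36.9
tip printer x ~ 37.67 n 208 tcp px 5.02
```

arm_command([
  {"dx":0,"dy":0,"dz":0.01,"yaw":0},
  {"dx":0,"dy":0,"dz":0.015,"yaw":0},
  {"dx":0,"dy":0,"dz":0.012,"yaw":0},
  {"dx":-0.012,"dy":-0.003,"dz":0,"yaw":0},
  {"dx":-0.013,"dy":-0.003,"dz":0,"yaw":0},
  {"dx":0,"dy":0,"dz":0,"yaw":0},
])

```text
t: 18.45
eef_pos: [506.6, 227.6, 111.4]
tcp_rot: [3.141, 0.0, 0.238]
ft_force: [-0.4, -0.5, -0.6]
opening: 0.685
grip_force: 0.0
```

arm_command([
  {"dx":0,"dy":0,"dz":0,"yaw":0},
  {"dx":0,"dy":0,"dz":0,"yaw":0},
  {"dx":0,"dy":0,"dz":0,"yaw":0},
  {"dx":0,"dy":0,"dz":0,"yaw":0},
  {"dx":0,"dy":0,"dz":0,"yaw":0},
  {"dx":0,"dy":0,"dz":0,"yaw":0},
  {"dx":0,"dy":0,"dz":0,"yaw":0},
], gripper=0.0)

```text
t: 19.15
eef_pos: [507.6, 227.8, 110.5]
tcp_rot: [3.141, 0.0, 0.237]
ft_force: [-0.8, 0.6, -0.5]
opening: 0.151
grip_force: 0.0
```

arm_command([
  {"dx":0,"dy":0,"dz":-0.004,"yaw":0},
  {"dx":0,"dy":0,"dz":-0.003,"yaw":0},
  {"dx":0,"dy":0,"dz":-0.002,"yaw":0},
  {"dx":0,"dy":0,"dz":-0.0015,"yaw":0},
  {"dx":0,"dy":0,"dz":0,"yaw":0},
])

```text
t: 19.65
eef_pos: [507.5, 227.8, 99.8]
tcp_rot: [3.141, 0.0, 0.237]
ft_force: [-0.4, 0.6, 0.3]
opening: 0.006
grip_force: 0.0
```

arm_command([
  {"dx":0,"dy":0,"dz":-0.001,"yaw":0},
  {"dx":0,"dy":0,"dz":-0.001,"yaw":0},
  {"dx":0,"dy":0,"dz":-0.001,"yaw":0},
  {"dx":0,"dy":0,"dz":0,"yaw":0},
])

```text
t: 20.05
eef_pos: [507.3, 227.7, 97.1]
tcp_rot: [3.141, 0.001, 0.237]
ft_force: [-2.3, -1.1, 3.0]
opening: 0.004
grip_force: 1.6
```

arm_command([
  {"dx":0,"dy":0,"dz":-0.001,"yaw":0},
  {"dx":0,"dy":0,"dz":-0.001,"yaw":0},
  {"dx":0,"dy":0,"dz":0,"yaw":0},
])

```text
t: 20.35
eef_pos: [507.6, 227.8, 95.0]
tcp_rot: [3.142, 0.0, 0.237]
ft_force: [-1.2, -0.3, 3.2]
opening: 0.007
grip_force: 1.5
```

arm_command([
  {"dx":0,"dy":0,"dz":-0.0007,"yaw":0},
  {"dx":0,"dy":0,"dz":-0.0007,"yaw":0},
  {"dx":0,"dy":0,"dz":0,"yaw":0},
])

```text
t: 20.65
eef_pos: [507.6, 227.8, 93.5]
tcp_rot: [3.141, 0.0, 0.237]
ft_force: [-1.2, -1.8, 1.7]
opening: -0.0
grip_force: 1.1
```

arm_command([
  {"dx":0,"dy":0,"dz":-0.0006,"yaw":0},
  {"dx":0,"dy":0,"dz":-0.0006,"yaw":0},
  {"dx":0,"dy":0,"dz":0,"yaw":0},
])

```text
t: 20.95
eef_pos: [507.6, 227.8, 93.3]
tcp_rot: [3.142, -0.0, 0.237]
ft_force: [-4.6, -0.6, 14.6]
opening: 0.004
grip_force: 7.3
```

arm_command([
  {"dx":0,"dy":0,"dz":-0.0006,"yaw":0},
  {"dx":0,"dy":0,"dz":0,"yaw":0},
])

```text
t: 21.15
eef_pos: [507.6, 227.8, 93.2]
tcp_rot: [3.142, -0.001, 0.237]
ft_force: [-7.8, -2.4, 21.4]
opening: 0.006
grip_force: 10.8
```

```bash
python3 - <<'E'
from h import *
s=state();c=grab('wrist','w24');W=fpts(c);p=s['eef_pos'];y=np.radians(13.6);print(p,s['ft_force'])
a=np.array([np.cos(y),np.sin(y)]);b=np.array([-a[1],a[0]])
L=np.stack([(W[...,:2]-p[:2])@a,(W[...,:2]-p[:2])@b,W[...,2]],-1)
for x in range(-30,66,5):
    g=(abs(L[...,1])<10)&(abs(L[...,0]-x)<1)
    if g.sum()>3: print(x,np.percentile(L[...,2][g],[10,50,90]).round(1))
E
```

```text
[507.58282684 227.80330413  93.23843715] [-7.78902219 -2.4214484  21.42089416]
-10 [128.3 128.5 129. ]
-5 [127.8 128.8 129.6]
0 [138.4 146.3 146.8]
5 [73.5 73.9 74.5]
10 [ 73.6  92.1 121. ]
15 [72.9 73.8 74.9]
20 [ 73.4 174.4 176.1]
25 [172.9 189.5 201.6]
30 [ 73.8 174.9 175.9]
35 [157.5 168.7 175.1]
40 [72.8 73.6 74.4]
45 [72.6 73.6 74.5]
50 [72.  72.9 73.9]
55 [43.7 51.6 52.2]
60 [49.2 50.8 52.2]
65 [50.8 51.8 52.7]
```

arm_command([
  {"dx":0,"dy":0,"dz":0.001,"yaw":0},
  {"dx":0,"dy":0,"dz":0.003,"yaw":0},
  {"dx":0,"dy":0,"dz":0.012,"yaw":0},
  {"dx":-0.01,"dy":-0.0025,"dz":0,"yaw":0},
  {"dx":-0.02,"dy":-0.005,"dz":0,"yaw":0},
  {"dx":-0.02,"dy":-0.005,"dz":0,"yaw":0},
  {"dx":-0.013,"dy":-0.0028,"dz":0,"yaw":0},
  {"dx":0,"dy":0,"dz":-0.01,"yaw":0},
  {"dx":0,"dy":0,"dz":0,"yaw":0},
  {"dx":0,"dy":0,"dz":0,"yaw":0},
])

```text
t: 22.2
eef_pos: [445.1, 212.6, 97.5]
tcp_rot: [3.141, 0.0, 0.237]
ft_force: [-0.1, -0.3, 0.9]
opening: 0.006
grip_force: 0.0
```

```bash
python3 - <<'E'
from h import *
s=state();c=grab('wrist','w25');W=fpts(c);p=s['eef_pos'];y=np.radians(13.6);print(p,s['tcp_rot'],s['ft_force'])
B=(400,680,120,340);rects(W,70,77,B,30);rects(W,64,68.5,B,30)
a=np.array([np.cos(y),np.sin(y)]);b=np.array([-a[1],a[0]])
L=np.stack([(W[...,:2]-p[:2])@a,(W[...,:2]-p[:2])@b,W[...,2]],-1)
g=(L[...,2]>62)&(L[...,2]<68.5)&(abs(L[...,1])<20)&(L[...,0]<45)&(L[...,0]>5);print('tab x',np.percentile(L[...,0][g],[1,99]),np.percentile(L[...,1][g],[1,99]),g.sum())
g=(L[...,2]>72)&(L[...,2]<76)&(abs(L[...,1])<20)&(L[...,0]>30)
xx=L[...,0][g];zz=L[...,2][g];print('pack top x',np.percentile(xx,[1,99]),'slope deg',np.degrees(np.polyfit(xx,zz,1)[0]))
cv2.imwrite('pics/w25b.png',cv2.imread('pics/w25.png'))
E
```

```text
[445.07426242 212.59906312  97.48924811] [3.14149065e+00 1.59259209e-04 2.37276626e-01] [-0.1217406  -0.28049701  0.90429016]
(70, 77) [254. 102.] 7639 [527.  232.5] [62.9 44.8] 13.7 z 73.5
(64, 68.5) [254. 196.] 443 [469.9 218.4] [ 7.8 25.1] 13.9 z 65.3
tab x [21.6031942  29.37843395] [-12.67570494  12.23801341] 498
pack top x [ 54.39964352 114.31382403] slope deg -0.2108300576306929
```

View pics/w25b.png

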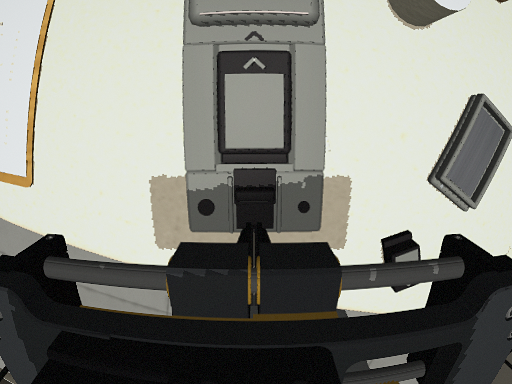

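The wrist view shows the pack flat in the bay at (255,110), and the lock tab at (253,190), straight ahead of the closed fingers at (253,240). Next I lower the fingers and push the lock.

arm_command([
  {"dx":0,"dy":0,"dz":-0.01,"yaw":0},
  {"dx":0,"dy":0,"dz":-0.008,"yaw":0},
  {"dx":0,"dy":0,"dz":-0.004,"yaw":0},
  {"dx":0.004,"dy":0.001,"dz":0,"yaw":0},
  {"dx":0.003,"dy":0.0007,"dz":0,"yaw":0},
  {"dx":0.002,"dy":0.0005,"dz":0,"yaw":0},
  {"dx":0,"dy":0,"dz":0,"yaw":0},
])

```text
t: 22.95
eef_pos: [454.0, 214.8, 76.1]
tcp_rot: [3.142, -0.001, 0.237]
ft_force: [-0.7, -0.1, 0.1]
opening: 0.008
grip_force: 0.0
```

arm_command([
  {"dx":0.0015,"dy":0.0004,"dz":0,"yaw":0},
  {"dx":0.0015,"dy":0.0004,"dz":0,"yaw":0},
  {"dx":0.0015,"dy":0.0004,"dz":0,"yaw":0},
  {"dx":0.0015,"dy":0.0004,"dz":0,"yaw":0},
  {"dx":0,"dy":0,"dz":0,"yaw":0},
])

```text
t: 23.45
eef_pos: [459.9, 216.3, 75.9]
tcp_rot: [3.141, -0.0, 0.237]
ft_force: [-0.8, -0.5, 0.9]
opening: 0.003
grip_force: 0.7
```

arm_command([
  {"dx":0.001,"dy":0.00024,"dz":0,"yaw":0},
  {"dx":0.001,"dy":0.00024,"dz":0,"yaw":0},
  {"dx":0.001,"dy":0.00024,"dz":0,"yaw":0},
  {"dx":0,"dy":0,"dz":0,"yaw":0},
])

```text
t: 23.85
eef_pos: [462.1, 216.9, 75.8]
tcp_rot: [3.141, 0.001, 0.237]
ft_force: [-4.2, -2.0, 3.9]
opening: 0.003
grip_force: 3.4
```

arm_command([
  {"dx":0.0008,"dy":0.0002,"dz":0,"yaw":0},
  {"dx":0.0008,"dy":0.0002,"dz":0,"yaw":0},
  {"dx":0,"dy":0,"dz":0,"yaw":0},
])

```text
t: 24.15
eef_pos: [462.3, 217.0, 75.8]
tcp_rot: [3.141, 0.004, 0.237]
ft_force: [-11.0, -3.9, 9.8]
opening: 0.002
grip_force: 7.2
```

```bash
python3 - <<'E'
from h import *
y=np.radians(13.6);a=np.array([np.cos(y),np.sin(y)]);b=np.array([-a[1],a[0]]);o=np.array([526.6,232.5])
def tab(W,nm):
    L=np.stack([(W[...,:2]-o)@a,(W[...,:2]-o)@b,W[...,2]],-1)
    g=(L[...,2]>63.5)&(L[...,2]<69)&(abs(L[...,1])<14)&(L[...,0]<-35)&(L[...,0]>-75)
    print(nm,'tab x',np.percentile(L[...,0][g],[2,50,98]).round(1),g.sum())
    g=(L[...,2]>71)&(L[...,2]<77)&(abs(L[...,1])<20)&(abs(L[...,0])<35)
    print('   pack x',np.percentile(L[...,0][g],[1,99]).round(1),'z',np.median(L[...,2][g]).round(1))
tab(fpts(load('w25')),'w25')
c=grab('wrist','w26');tab(fpts(c),'w26')
for n in('scene','side'): tab(pts(grab(n,n+'1')),n)
for n in('s0','d0'): tab(pts(load(n)),n)
im=cv2.imread('pics/w26.png')[120:280,170:340];cv2.imwrite('pics/w26b.png',cv2.resize(im,None,fx=3.5,fy=3.5,interpolation=cv2.INTER_CUBIC))
E
```

```text
w25 tab x [-62.2 -58.2 -54.8] 466
   pack x [-29.7  30.8] z 73.6
w26 tab x [-55.3 -49.8 -46. ] 624
   pack x [-29.7  30.7] z 73.6
scene tab x [-62.  -51.6 -50.7] 7
   pack x [29.4 31.4] z 74.1Traceback (most recent call last):
  File "<stdin>", line 11, in <module>
  File "<stdin>", line 6, in tab
    return _quantile_unchecked(
        a, q, axis, out, overwrite_input, method, keepdims, weights)
    return _ureduce(a,
                    func=_quantile_ureduce_func,
    ...<5 lines>...
                    overwrite_input=overwrite_input,
                    method=method)
    r = func(a, **kwargs)
    result = _quantile(arr,
                       quantiles=q,
    ...<2 lines>...
                       out=out,
                       weights=wgt)
    slices_having_nans = np.isnan(arr[-1, ...])
                                  ~~~^^^^^^^^^
IndexError: index -1 is out of bounds for axis 0 with size 0
```

The tab's front face is now at printer x = -46.0, which is 10 mm of slide, and it resists at 11 N, so the lock is on its stop. I'll back off, lift and check.

arm_command([
  {"dx":0.0006,"dy":0.0001,"dz":0,"yaw":0},
  {"dx":0,"dy":0,"dz":0,"yaw":0},
  {"dx":-0.002,"dy":-0.0005,"dz":0,"yaw":0},
  {"dx":-0.004,"dy":-0.001,"dz":0,"yaw":0},
  {"dx":-0.006,"dy":-0.0015,"dz":0,"yaw":0},
  {"dx":0,"dy":0,"dz":0.02,"yaw":0},
  {"dx":0,"dy":0,"dz":0.04,"yaw":0},
  {"dx":0,"dy":0,"dz":0.04,"yaw":0},
  {"dx":0,"dy":0,"dz":0,"yaw":0},
  {"dx":0,"dy":0,"dz":0,"yaw":0},
])

```text
t: 25.3
eef_pos: [452.8, 214.5, 176.3]
tcp_rot: [-3.142, -0.002, 0.237]
ft_force: [0.1, -0.8, -0.9]
opening: 0.007
grip_force: 0.0
```

```bash
python3 - <<'E'
from h import *
y=np.radians(13.6);a=np.array([np.cos(y),np.sin(y)]);b=np.array([-a[1],a[0]]);o=np.array([526.6,232.5])
s=state();print(s['eef_pos'],s['ft_force'])
W=fpts(grab('wrist','w27'));L=np.stack([(W[...,:2]-o)@a,(W[...,:2]-o)@b,W[...,2]],-1)
g=(L[...,2]>63.5)&(L[...,2]<69)&(abs(L[...,1])<14)&(L[...,0]<-35)&(L[...,0]>-75);print('tab',np.percentile(L[...,0][g],[2,50,98]).round(1))
g=(L[...,2]>71)&(L[...,2]<77)&(abs(L[...,1])<20)&(abs(L[...,0])<35)
print('pack',np.percentile(L[...,0][g],[1,99]).round(1),np.median(L[...,2][g]),'slope',np.degrees(np.polyfit(L[...,0][g],L[...,2][g],1)[0]))
im=cv2.imread('pics/w27.png');cv2.imwrite('pics/w27b.png',cv2.resize(im[:260,120:400],None,fx=2.3,fy=2.3,interpolation=cv2.INTER_CUBIC))
E
```

```text
[452.79597296 214.53789758 176.31005773] [ 0.0814016  -0.83299113 -0.90086733]
tab [-53.5 -49.7 -46.2]
pack [-29.9  30.5] 73.59906280808715 slope -0.23217864053154907
```

View pics/w27b.png

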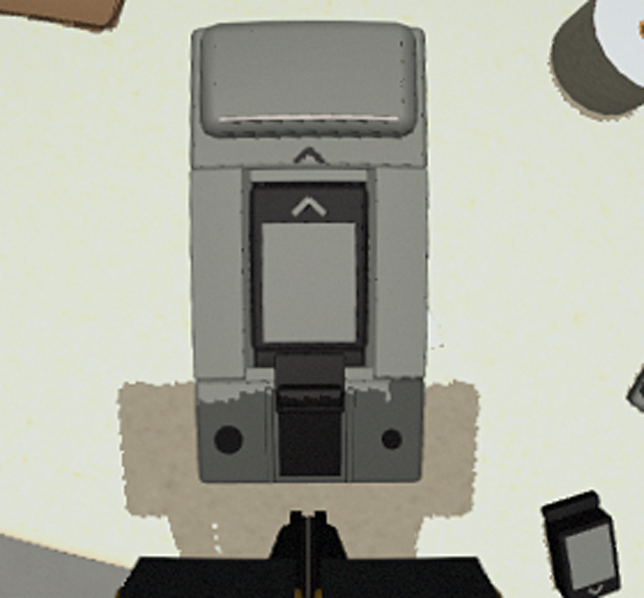

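The picture shows the pack flat in the bay at (309,270), with the lock plate pushed over its heel at (310,370) and nothing touching it. I'm handing the job in.

```bash
python3 -c "
from h import *
print(job_done())"
```

```text
the job is handed in; nothing more can be done
None
```

The pack lies flat in the printer's bay with the lock slid fully home over its heel, and the job was handed in at about 25 s; the contacts were pressed part-way by force estimate (about 12 N), since I couldn't measure them directly.

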